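Index the blank by one turn of the hand wheel

TASK

Move the turned blank on to its next division: push the hand wheel of the green indexing stand round by its upright red handle, clockwise seen from above, through exactly one full turn, so that the handle stops where it started. Push the handle lightly with the fingertips or the outside of the fingers: do not grip or pinch it, do not push, lift or shift the blank or its plate directly, and leave the other things on the bench where they are.

Things in the scene. Friction and masses are not known exactly. Their poses are not given: they have to be found in the camera images.
- index_stand: Green cast gear case fixed to the bench, 34 mm high, 258 mm long. Origin on the bench top under the wheel's axis; z up; its y axis points from the wheel to the index plate, whose axis is at y = 150 mm. The stand's place and yaw vary (yaw within 26 degrees). The shade of a desk lamp hangs over the bench left of the wheel, over x 490 to 690 mm, y 270 to 460 mm, from 470 mm above the bench upwards: bring the arm in from the robot's side of it.
- wheel_axis (a point): Point on the vertical axis of the hand wheel, at the middle of its rim, 62 mm above the bench. The dark wheel has three spokes; its rim is 139 mm across outside and its top is 70 mm above the bench; the hub nut reaches 80 mm.
- handle_mid (a point): Centre of the red handle, an upright round post 24 mm across on the wheel's rim (it spins freely on its own stud), 62 mm from the wheel's axis. This point is 96 mm above the bench; the post runs from 72 to 121 mm above the bench. It goes round with the wheel.
- wheel (a joint): Angle of the hand wheel in rad, growing as it turns clockwise seen from above; one full turn adds 6.283. It starts anywhere between 0 and 1.2. It has no stop in reach; friction holds it where it is left, and pushing at the handle takes about 2 to 4 N.
- index_plate (a joint): Angle of the steel index plate in rad, growing anticlockwise seen from above; gears turn it by a sixth of the wheel's angle. The plate is 108 mm across, its top 53 mm above the bench; the turned blank stands on its middle.
- turned_blank: Pale round wooden blank, 60 mm across, 50 mm high, standing loose on the middle of the index plate, top 103 mm above the bench; it rides round with the plate. Origin at the centre of its underside.
- sand_block: Bystander, loose, to be left alone: pale sanding block with dark abrasive, 64x92x25 mm, lying in front of the stand. Origin at the centre of its underside.
- brush: Bystander, loose, to be left alone: bench brush with bristles, 44x131x34 mm, lying behind the index plate. Origin at the centre of its underside.
- cup: Bystander, loose, to be left alone: turned wooden cup, 66 mm across, 55 mm high, standing behind the wheel. Origin at the centre of its underside.
- offcut: Bystander, loose, to be left alone: pine offcut, 73x82x35 mm, lying beyond the index-plate end of the stand. Origin at the centre of its underside.
- mallet: Bystander, loose, to be left alone: carver's mallet lying at the right, 125x204x78 mm. Origin at the centre of its underside.
- glue: Bystander, loose, to be left alone: glue bottle, 52 mm across, 159 mm high, standing far to the right. Origin at the centre of its underside.
- arbor: Bystander, loose, to be left alone: brown turned blank with a black band, 57 mm across, 82 mm high, standing far to the right. Origin at the centre of its underside.
- wheel_handle: The red handle itself (see handle_mid). Its origin lies 62 mm from the wheel's axis, straight below handle_mid at bench height.

How it is judged:
By the outcome, as a careful person would: the job done as asked, in the order asked, and still so for the second after the job is handed in, with the robot touching nothing.
It also fails if it takes over 58 s, if anything falls off the work surface, if the arm or the gripper's body presses on something with over 40 N, if the wrist force passes 120 N, or if a joint passes its speed limit or range.

ROBOT

A 7-joint arm with a two-finger parallel gripper is mounted at the origin on a cart in front of the work surface, level with it; the furniture and walls round the work are solid. World frame = base frame: x ahead of the robot, y to its left, z up, the work surface at z = 0. Lengths are in m, angles in rad, forces in N, time in s.
With the tool pointing down it reaches from about 0.35 to 0.9 m from the base axis. Payload 19.9 kg.
Tool frame: the origin (TCP) lies at the very end of the fingers, on their centre line; the grasp point (between the pads) lies 19 mm behind it; z points along the fingers, y is the line along which they close (so a half turn about z gives the same grasp; the last joint's range is limited). The gripper opens to 85 mm and grips with 20 to 120 N. Pads are 22 mm wide; open, the fingers measure 114 mm over their backs; the gripper's body (76 mm by 85 mm) begins 54 mm behind the grasp point. The pads swing forward as they close: fully open they stand 13 mm farther back than shut.
Start: joints at [1.26, 0.417, -0.01, 1.614, 0.005, 1.111, -0.053], TCP at [0.167, -0.602, 0.203] pointing down, gripper open.
Joint ranges: [-2.81, 2.81], [-0.39, 2.02], [-1.27, 1.25], [0.06, 2.57], [-1.19, 4.33], [0.19, 2], [-2.82, 2.82]. Speed limits (rad/s): [1.89, 1.89, 2.39, 2.39, 3.01, 3.01, 3.01].

INTERFACE

Orientations are given as a rotation vector (axis times angle).
In Python, from cell import robot gives the robot as it stands. Calls block until the motion is done:
- robot.move_to(position, orientation): joint-space move of the TCP to a pose.
- robot.move_linear(position, orientation=None, velocity=0.15, threshold=None): straight line of the TCP; orientation=None keeps the orientation; velocity is the mean speed in m/s. With threshold (N) it stops when the force on the tool has changed by that much, and returns True; else False.
- robot.move_j(angles): joint-space move.
- robot.gripper_to(opening, grip_force=None): finger opening in m; grip_force is the grip in N (None keeps the last); returns when the fingers have stopped.
- robot.dwell(seconds).
- robot.solve_ik(position, orientation): joint angles nearest the present ones, or None.
- robot.camera(name): name is "side" or "top"; returns (picture, depth): 480x640x3 uint8, blue, green, red; 480x640 float32, m along the optical axis (not along the pixel's ray), 0 where there is no reading.
- robot.get_calibration(name): a dict with "fx", "fy", "cx", "cy" (pixels), "R" (3x3) and "t" (3): a world point X has camera coordinates R X + t. Camera axes: x right, y down, z forward; pixel columns grow to the right and rows downward; lengths in m; the calibration is good to about 2 mm. A picture is of the moment at which its call begins. get_calibration takes no time and is no camera call.
A pose or a line that the arm cannot do raises robot.IKError and nothing moves.
- robot.close_job(): hands the job in; it is judged then, once.
Readings, each from a call of its own:
- robot.get_time(): time.
- robot.get_joint_pos(): joint angles.
- robot.get_dq(): joint speeds.
- robot.get_tau(): joint torques, N m.
- robot.get_tool_pos(): TCP position.
- robot.get_tool_rot(): TCP orientation.
- robot.get_contact_force(): force on the tool from outside, world axes, zero at the start.
- robot.get_torque(): the same for the moment, N m.
- robot.get_opening(): finger opening in m.
- robot.get_finger_force(): force on a finger pad.
Only numpy, scipy, OpenCV 4.12 (cv2) and the standard library are available. Lean on these libraries where they do the work, as an engineer would, in place of code of your own. Each camera call takes 0.05 s, during which the arm holds its last target. There are 200 camera calls.

## Working session

There is one attempt and no reset: what is moved stays moved. The work goes in short steps, each a Python script; the robot and the scene stay as the last script left them, time stands still between calls to the robot, and variables do not carry over. Pictures are saved under pics/ and viewed, at most 10 in all, crops included, and the job is handed in when it is done.

```bash
ls; mkdir -p pics; python3 - <<'E'
from cell import robot
import cv2,numpy as np
for n in("top","side"):
    p,d=robot.camera(n); cv2.imwrite(f"pics/{n}0.png",p); np.save(f"pics/{n}0.npy",d)
    c=robot.get_calibration(n); print(n,c["fx"],c["cx"],c["cy"],np.round(c["R"],3).tolist(),np.round(c["t"],3))
    print(-np.array(c["R"]).T@np.array(c["t"]))
print(robot.get_tool_rot(),robot.get_time(),robot.get_opening())
E
```

```text
pics
top 461.95007853438125 323.42484214319285 238.66279329350533 [[0.001, -1.0, -0.02], [-0.99, 0.002, -0.144], [0.144, 0.02, -0.989]] [0.039 0.526 1.229]
[0.343314   0.0141482  1.29280313]
side 544.7024986747073 310.5968344455748 236.094761485262 [[-0.834, -0.551, -0.024], [-0.256, 0.425, -0.868], [0.489, -0.718, -0.496]] [0.458 0.208 1.158]
[-0.13145475  0.99541747  0.76597502]
[-3.11193143e+00 -4.22306916e-01  3.68454607e-04] 0.1 0.08523264065273096
```

View pics/top0.png

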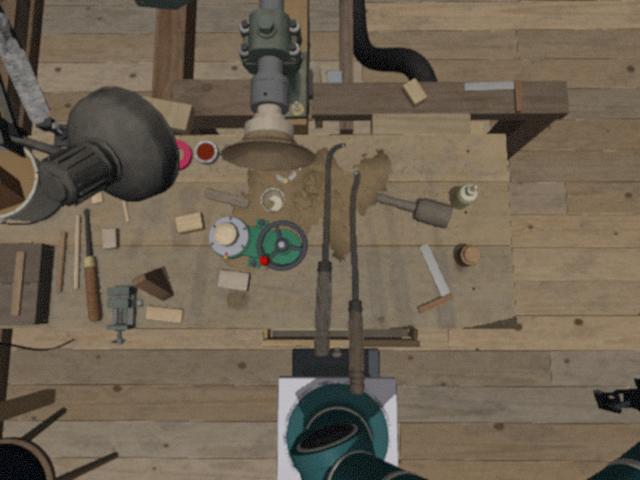

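View pics/side0.png

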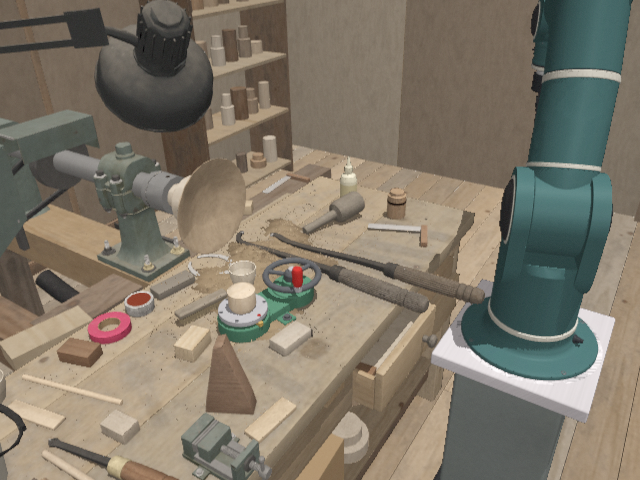

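The top view shows the wheel at about (282,245), the red handle at (264,261) and the plate with the blank at (229,238). The side view shows the handle at (297,277) and the lathe's bowl behind the stand. Next I'll measure these.

```bash
cat > h.py <<'E'
from cell import robot
import cv2,numpy as np
def ray(n,u,v,z):
    c=robot.get_calibration(n);R=np.array(c["R"]);t=np.array(c["t"]);o=-R.T@t
    d=R.T@np.array([(u-c["cx"])/c["fx"],(v-c["cy"])/c["fy"],1]);return o+d*(z-o[2])/d[2]
def proj(n,X):
    c=robot.get_calibration(n);p=np.array(c["R"])@X+np.array(c["t"]);return c["fx"]*p[0]/p[2]+c["cx"],c["fy"]*p[1]/p[2]+c["cy"]
def cloud(n,d):
    c=robot.get_calibration(n);v,u=np.mgrid[:480,:640]
    P=np.stack([(u-c["cx"])/c["fx"]*d,(v-c["cy"])/c["fy"]*d,d],-1);return (P-np.array(c["t"]))@np.array(c["R"])
def redmask(p,box):
    h=cv2.cvtColor(p,cv2.COLOR_BGR2HSV);m=(((h[...,0]<8)|(h[...,0]>172))&(h[...,1]>170)&(h[...,2]>90)).astype(np.uint8)
    k=np.zeros_like(m);x0,y0,x1,y1=box;k[y0:y1,x0:x1]=1;m*=k
    n,l,s,c=cv2.connectedComponentsWithStats(m);i=1+np.argmax(s[1:,4]) if n>1 else None
    return (None,None) if i is None else (c[i],s[i])
E
python3 - <<'E'
from h import *
p=cv2.imread("pics/top0.png");d=np.load("pics/top0.npy");s=cv2.imread("pics/side0.png")
c,st=redmask(p,(230,200,330,290));print("top red",c,st)
print("handle z.1",ray("top",*c,.10),"z.121",ray("top",*c,.121))
c2,st2=redmask(s,(250,240,340,320));print("side red",c2,st2, ray("side",*c2,.096))
W=cloud("top",d)
h=cv2.cvtColor(p,cv2.COLOR_BGR2HSV)
# wheel rim: dark pixels
m=((h[...,2]<95)&(h[...,1]<110)).astype(np.uint8);k=np.zeros_like(m);k[212:278,250:314]=1;m*=k
n,l,stt,cc=cv2.connectedComponentsWithStats(m);i=1+np.argmax(stt[1:,4]);print("rim",stt[i],cc[i])
pts=cv2.findContours((l==i).astype(np.uint8),0,1)[0];pts=max(pts,key=len)
e=cv2.fitEllipse(pts);print(e,ray("top",*e[0],.066))
# blank & plate
Z=W[...,2];b=(Z>.09)&(Z<.115);k=np.zeros_like(b);k[215:260,205:250]=1
v,u=np.where(b&(k>0));print("blank",W[v,u].mean(0),len(v))
# tall stuff near
q=(Z>.15)&(W[...,0]>.3)&(W[...,0]<.9)&(abs(W[...,1])<.6)
for zz in (.15,.25,.35,.45):
    a=W[q&(Z>zz)&(Z<zz+.1)];print(zz,len(a),a.min(0) if len(a) else'',a.max(0) if len(a) else'')
cv2.imwrite("pics/crop.png",cv2.resize(p[200:290,190:330],None,fx=5,fy=5,interpolation=cv2.INTER_CUBIC))
E
```

```text
top red [263.36363636 260.21212121] [259 256   9   9  66]
handle z.1 [0.46079368 0.19383876 0.1       ] z.121 [0.45872538 0.1906752  0.121     ]
side red [296.89325843 276.42696629] [292 267  11  20 178] [0.45675342 0.18968516 0.096     ]
rim [ 256  219   52   52 1186] [281.1222597  243.39797639]
((281.17071533203125, 243.75534057617188), (48.283180236816406, 54.57112503051758), 135.14552307128906) [0.50846314 0.1519126  0.066     ]
blank [0.53203432 0.29663054 0.10150248] 410
0.15 3287 [ 0.39389547 -0.34682623  0.15005683] [0.89983116 0.51106911 0.24999152]
0.25 852 [0.70585467 0.06892478 0.25005188] [0.84834362 0.27406989 0.31741422]
0.35 0  
0.45 701 [0.5214069  0.27143411 0.50341943] [0.58536287 0.41667398 0.5499604 ]
```

View pics/crop.png

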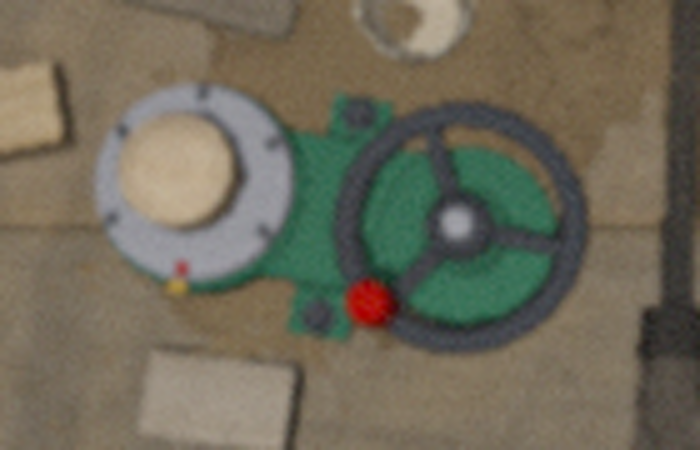

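The crop shows the handle at about (370,303), the rim centre at (461,226) and the hub at (458,223), i.e. full-image (281.5,244.5). The handle sits lower left of the axis, so clockwise takes it away from the robot, past the blank side. Now I'll check clearances and IK.

```bash
cat >> h.py <<'E'
from scipy.spatial.transform import Rotation as Ro
def down(az):
    z=np.array([0,0,-1.]);y=np.array([np.cos(az),np.sin(az),0]);return Ro.from_matrix(np.stack([np.cross(y,z),y,z],1)).as_rotvec()
E
python3 - <<'E'
from h import *
print("hub",ray("top",281.2,244.2,.08),"rim",ray("top",281.9,244.9,.066))
c=ray("top",263.36,260.21,.116);print("handle",c)
d=np.load("pics/top0.npy");W=cloud("top",d)
d2=np.load("pics/side0.npy");W=np.concatenate([W.reshape(-1,3)[d.ravel()>0],cloud("side",d2).reshape(-1,3)[d2.ravel()>0]])
A=np.array([.508,.152]);r=np.hypot(*(W[:,:2]-A).T)
for z0 in np.arange(.13,.65,.06):
    m=(W[:,2]>z0)&(W[:,2]<z0+.06)&(r<.4);print(round(z0,2),m.sum(),W[m][np.argmin(r[m])] if m.any() else '',r[m].min() if m.any() else '')
for az in (141,-39,51,-129):
    for th in (180,141,90,0,-90):
        p=[A[0]+.062*np.cos(np.radians(th)),A[1]+.062*np.sin(np.radians(th)),.09]
        q=robot.solve_ik(p,down(np.radians(az)));print(az,th,None if q is None else np.round(q,2))
E
```

```text
hub [0.50538778 0.15024527 0.08      ] rim [0.50536105 0.14990633 0.066     ]
handle [0.4592233  0.19143789 0.116     ]
0.13 3520 [0.70635006 0.09472413 0.14187592] 0.2064540454228733
0.19 5260 [0.70636317 0.08334421 0.24870935] 0.2099084709178014
0.25 1789 [0.70198665 0.16644717 0.30958091] 0.19452388389635483
0.31 33 [0.7013133  0.17331391 0.31210642] 0.1944847379508787
0.37 0  
0.43 508 [0.54143953 0.32091764 0.48884594] 0.17219573449348755
0.49 4510 [0.57378956 0.27337741 0.54222262] 0.13806064438391735
0.55 8103 [0.57190998 0.27892206 0.56511982] 0.14210452272145557
0.61 12564 [0.59792926 0.29249901 0.61057216] 0.16681499300181593
141 180 [ 0.49  0.53 -1.08  2.06  0.6   0.91  1.53]
141 141 [ 0.4   0.59 -1.08  2.    0.64  0.95  1.45]
141 90 [ 0.35  0.69 -1.09  1.87  0.72  1.03  1.42]
141 0 [ 0.45  0.76 -1.09  1.77  0.76  1.09  1.56]
141 -90 [ 0.6   0.62 -1.08  1.96  0.67  0.98  1.66]
-39 180 [ 0.46  0.5  -1.03  2.06  0.56  0.89 -1.57]
-39 141 [ 0.34  0.54 -1.    2.    0.57  0.91 -1.64]
-39 90 [ 0.3   0.64 -1.    1.87  0.65  1.   -1.67]
-39 0 [ 0.4   0.71 -0.99  1.77  0.68  1.04 -1.53]
-39 -90 [ 0.5   0.54 -0.93  1.96  0.55  0.92 -1.38]
51 180 [ 0.48  0.52 -1.07  2.06  0.59  0.9  -0.03]
51 141 [ 0.34  0.53 -0.99  2.    0.57  0.91 -0.06]
51 90 [ 0.32  0.66 -1.03  1.87  0.67  1.01 -0.11]
51 0 [ 0.41  0.72 -1.01  1.77  0.7   1.06  0.03]
51 -90 [ 0.56  0.58 -1.02  1.96  0.61  0.95  0.13]
-129 180 [-1.    0.37  0.72  2.1  -0.35  0.78 -2.32]
-129 141 [-1.04  0.42  0.72  2.04 -0.38  0.81 -2.35]
-129 90 [-1.01  0.52  0.72  1.91 -0.44  0.87 -2.32]
-129 0 [-0.85  0.59  0.72  1.82 -0.48  0.92 -2.17]
-129 -90 [ 0.23  0.43 -0.57  1.97  0.3   0.83 -2.75]
```

```bash
cat >> h.py <<'E'
A=np.array([.5054,.150]);TH0=138.1;RV=down(np.radians(-39));Z=.09
def P(th,z=Z,r=.062): return [A[0]+r*np.cos(np.radians(th)),A[1]+r*np.sin(np.radians(th)),z]
def arc(a,b,step=12,v=.06):
    n=max(1,int(np.ceil(abs(a-b)/step)))
    for th in np.linspace(a,b,n+1)[1:]:
        if robot.move_linear(P(th),RV,velocity=v,threshold=20): print("STOP at",th);return False
    return True
def snap(n,name):
    p,d=robot.camera(n);cv2.imwrite(f"pics/{name}.png",p);return p,d
E
python3 - <<'E'
from h import *
robot.gripper_to(0.0,20)
robot.move_to(P(TH0+40,.2),RV)
print(robot.get_joint_pos(),robot.get_time())
robot.move_linear(P(TH0+40),RV,velocity=.1,threshold=15)
print(robot.get_tool_pos(),robot.get_contact_force(),robot.get_time())
snap("side","s1")
E
```

```text
[ 0.54027291  0.27987989 -1.06983678  1.96523115  0.28189474  1.05674528
 -1.33604252] 3.6917
[0.44375922 0.15218047 0.090473  ] [-0.25776581 -0.11598029 -0.31962724] 4.9417
```

View pics/s1.png

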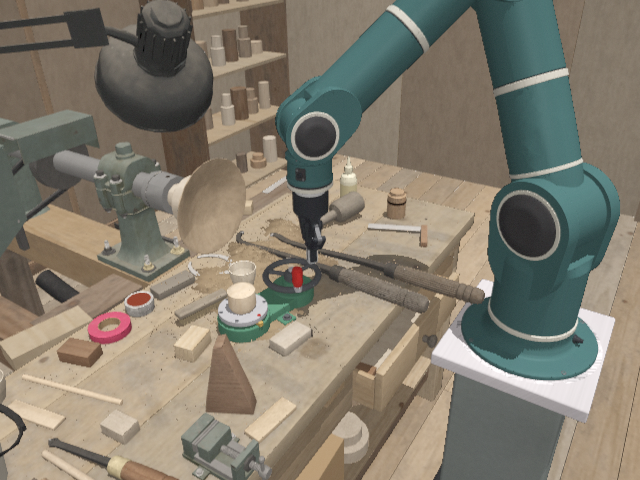

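The fingers at about (313,255) are down behind the handle at (297,277). The wrist at (315,135) stands well clear of the lamp. I'll push the first part.

```bash
python3 - <<'E'
from h import *
ok=arc(TH0+40,70)
print(ok,robot.get_tool_pos(),robot.get_contact_force(),robot.get_time())
p,_=snap("side","s2");c,s=redmask(p,(240,230,350,330));print(c,s)
if c is not None:
    h=ray("side",*c,.096);print(h,np.degrees(np.arctan2(*(h[:2]-A)[::-1])),np.hypot(*(h[:2]-A)))
cv2.imwrite("pics/s2c.png",cv2.resize(p[90:330,180:440],None,fx=2.3,fy=2.3))
E
```

```text
True [0.52688024 0.20811077 0.08994583] [ 0.25779666  0.2414765  -0.38259582] 8.4083
[264.81730769 270.18269231] [260 261  10  17 104]
[0.53259253 0.20672576 0.096     ] 64.38841843654959 0.06290664139694763
```

View pics/s2c.png

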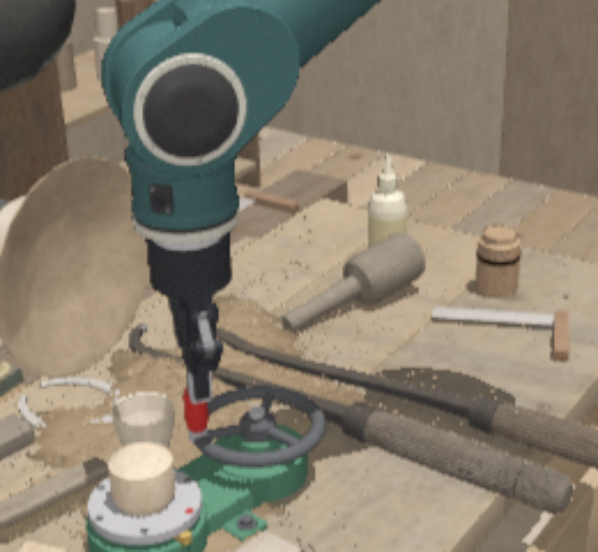

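The fingers push the handle (about (197,415) in the crop) with hardly any force, the blank is untouched and the bowl is clear. I'll continue to just short of the end.

```bash
python3 - <<'E'
from h import *
ok=arc(70,TH0-360+37)
print(ok,robot.get_tool_pos(),robot.get_contact_force(),robot.get_time())
robot.dwell(.2)
p,_=snap("side","s3");c,s=redmask(p,(240,230,350,330));print(c,s)
h=ray("side",*c,.096);print(h,np.degrees(np.arctan2(*(h[:2]-A)[::-1])))
h=ray("side",296.89,276.43,.096);print("start",np.degrees(np.arctan2(*(h[:2]-A)[::-1])))
cv2.imwrite("pics/s3c.png",cv2.resize(p[180:340,200:360],None,fx=3.5,fy=3.5))
E
```

```text
True [0.44356039 0.15555374 0.08998135] [-0.17368317 -0.408121   -0.00989283] 16.3417
[303.38918919 274.61081081] [298 265  11  21 185]
[0.44856879 0.17628726 0.096     ] 155.1771132893427
start 140.78374911999782
```

View pics/s3c.png

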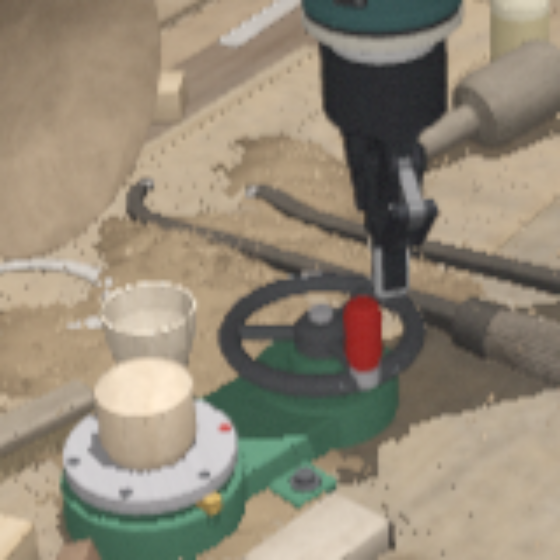

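The handle at about (362,335) in the crop stands some 14° short of its start. Nothing else has moved. I'll finish in fine steps against the starting image position.

```bash
python3 - <<'E'
from h import *
f=TH0-360+37; T=140.78
def meas():
    v=[]
    for _ in range(2):
        p,_d=robot.camera("side");c,s=redmask(p,(240,230,350,330));h=ray("side",*c,.096);v.append(np.degrees(np.arctan2(*(h[:2]-A)[::-1])))
    return np.mean(v),c,s
for i in range(4):
    robot.dwell(.15);m,c,s=meas();e=m-T;print(f,m,c,s,robot.get_contact_force())
    if e<.4: break
    st=e-1.5 if i==0 else e
    arc(f,f-st,step=6,v=.03);f-=st
robot.dwell(.2);print(meas(),robot.get_time())
# back off, lift, retreat
robot.move_linear(P(f+12),RV,velocity=.05)
robot.move_linear(P(f+12,.22),RV,velocity=.15)
robot.move_linear([.40,-.10,.25],RV,velocity=.2)
print(meas())
p,d=snap("top","t4");c,s=redmask(p,(230,200,330,290));print("top",c,s,"start 263.36 260.21",robot.get_time())
cv2.imwrite("pics/t4c.png",cv2.resize(p[200:290,190:330],None,fx=5,fy=5,interpolation=cv2.INTER_CUBIC))
E
```

```text
-184.9 155.07837368234195 [303.39247312 274.66666667] [298 265  11  21 186] [ 0.12169176 -0.63347605 -0.44237495]
-197.69837368234195 142.90200578767 [297.9558011  276.29834254] [293 267  11  20 181] [-0.72853373  0.27857359  0.58198166]
-199.82037947001194 141.5728937221175 [297.26373626 276.32417582] [292 267  11  20 182] [-0.58583463 -1.20669007  1.33714321]
-200.61327319212944 140.5752228015276 [296.79891304 276.45652174] [292 267  11  20 184] [-0.80162808 -1.50230273  1.04914681]
(np.float64(140.54915688751282), array([296.77297297, 276.45945946]), array([292, 267,  11,  20, 185], dtype=int32)) 19.2917
(np.float64(140.67161898392249), array([296.81920904, 276.36158192]), array([292, 267,  11,  20, 177], dtype=int32))
top [263.46875  260.140625] [259 256   9   9  64] start 263.36 260.21 22.3417
```

View pics/t4c.png

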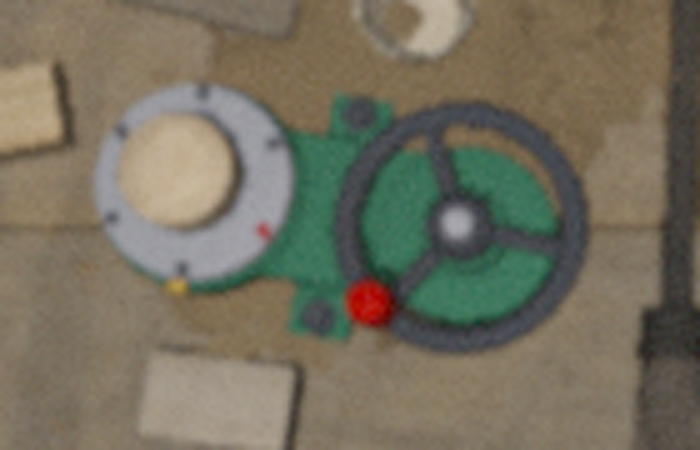

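The handle is back at (370,303), as at the start. The red mark has moved one division to (265,231), the next tick is at the yellow pointer, and the block, cup and blank haven't moved.

```bash
python3 -c "
from cell import robot
print(robot.close_job())"
```

```text
the job is handed in; nothing more can be done
None
```

I pushed the hand wheel clockwise through one full turn. In the camera images the handle is back within about 0.2° of where it started and the plate has moved on one division, and the job was handed in after about 22 s on the robot's clock.

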